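# Let the brass slugs out of their feed rack

### The arm

A 7-joint arm with a two-finger parallel gripper is mounted at the origin on the work surface. World frame = base frame: x ahead of the robot, y to its left, z up, the work surface at z = 0. Lengths are in m, angles in rad, forces in N, time in s.
With the tool pointing down it reaches from about 0.425 to 0.925 m from the base axis. Payload 6.8 kg.
Tool frame: the origin (TCP) lies midway between the tips of the shut fingers; the grasp point (between the pads) lies 19 mm behind it (grip_depth is the distance from the TCP to the grasp point, in m); z points along the fingers, y is the line along which they close (so a half turn about z gives the same grasp; the last joint's range is limited). The gripper opens to 85 mm and grips with 20 to 120 N. Pads are 22 mm wide; open, the fingers measure 114 mm over their backs; the gripper's body (76 mm by 85 mm) begins 54 mm behind the grasp point. The pads swing forward as they close: fully open they stand 13 mm farther back than shut.
Start: joints at [0.992, 0.477, 0.022, 1.555, -0.011, 1.109, -0.083], TCP at [0.306, -0.602, 0.231] pointing down, gripper open.
Joint ranges: [-2.96, 2.96], [-0.34, 2.1], [-1.41, 1.46], [0.24, 2.44], [-1.37, 4.51], [0.17, 1.92], [-2.96, 2.96]. Speed limits (rad/s): [2.39, 2.39, 3.14, 3.14, 3.14, 3.14, 3.14].

### API

Orientations are given as a rotation vector (axis times angle).
In Python, from plant import * gives the robot as it stands.
- The arm moves only by the tool arm_command, never from a script. Its argument "increments" is a list of rows, each a list of 7 numbers: the shift along the world's x, y, z in m, then the turn, a rotation vector about the world's x, y, z in degrees, then the finger opening in m, from 0 to 0.0854. A call has 1 to 12 rows; each row is the pose to reach, as a shift and turn from the pose commanded when the call began; what a row does not reach only later rows make up. A row lasts 1/12 s, in which the tool goes at most 41.7 mm and 7.16 degrees, less where a joint would pass 70% of its speed; a pose out of reach is approached as far as the arm can. A call with a gripper value outside its range is refused whole. The fingers move at their own pace and stop on an object; "squeeze" is the grip in N (left out, the last holds). Time passes only in rows, so rows that repeat a pose let the fingers close. It gives the time, the measured TCP pose, the force, the opening and the grip force at its end, in the units of the state.
- read_state(): the state, without advancing time (a new reading comes with each control period).
- capture(name): name is "scene" or "top" or "wrist"; returns the picture (420x560x3 uint8, blue, green, red); there is no depth.
- camera_params(name): a dict with "camera_matrix" (3x3 intrinsics, pixels), "R" (3x3) and "t" (3): a world point X has camera coordinates R X + t; the wrist camera has in their place "hand_eye" (4x4, takes a point from camera to tool coordinates, whose origin is the TCP and whose axes are the flange's). Camera axes: x right, y down, z forward; pixel columns grow to the right and rows downward; lengths in m; the calibration is good to about 2 mm. A picture is of the moment at which its call begins: read the wrist's pose just before it. camera_params takes no time and is no camera call.
- sign_off(): hands the job in; it is judged then, once.
Trained networks look in the newest picture that a camera, given by its name, has taken for a name from the list of things; names that differ only in an ending like _2 or _b are one class to them, and where a whole thing is asked for, a point or a joint stands for the part that bears it (a point fixed in the world has none). Each returns a list of dicts, best first, with "score" (0 to 1); they miss things now and then, are a little off and sometimes report something else, mostly with a low value. They report only what shows in the picture. A call takes as long as a camera call. They do not tell look-alikes from the thing itself.
- cut_out(camera, query): "pixels" (420x560 bool, what is visible of it).
- tip_of(camera, query): "point" ([x, y, z] in m, in world coordinates, good to about 4 mm: a listed point, or the origin of a listed thing).
The state is a dict: "time_s": time; "joint_pos": joint angles; "dq": joint speeds; "tau": joint torques, N m; "ee_pos": TCP position; "ee_rot": TCP orientation; "wrist_force": force on the tool from outside, world axes, zero at the start; "moment": the same for the moment, N m; "width": opening from 0.0 (shut) to 1.0 (fully open); "finger_force": force on a finger pad.
Only numpy, scipy, OpenCV 4.12 (cv2) and the standard library are available. Lean on these libraries where they do the work, as an engineer would, in place of code of your own. Each camera call takes 0.05 s, during which the arm holds its last target. There are 200 camera calls.

### The job

Two feed racks hold metal slugs for the lathe, yellow brass in one and dark steel in the other. On the brass rack only, press down the red paddle of the rocking lever with the fingertips and keep it down until both brass slugs have rolled under the lifted gate to the foot of the ramp, then let the lever come back up so that the gate is shut. Do not touch or lift the slugs, leave the steel rack shut, and leave the loose things on the bench where they are.

Things in the scene. Friction and masses are not known exactly. Their poses are not given: they have to be found in the camera images.
- brass_rack: feed rack holding the brass slugs, fixed to the bench, left or right. Grey base 360 x 100 x 10 mm (x -120 to +240). Origin on the bench below the lever's pivot; x points downhill along the ramp, roughly away from the robot, z up. Channel 56 mm wide inside, sloping 12 degrees from x = 20 mm (floor 55 mm high) to an end wall at x = 210 mm (15 mm). Two posts at x = 0, y = +-40 mm, 140 mm tall
- brass_lever (a joint): tilt of the brass rack's lever (blue bar 12 mm wide, pivot 130 mm up), rad: 0 = level, gate shut; grows as the paddle is pressed; stop at 0.36; a spring returns it. Pressing takes about 3.5 N to start, 5.5 N at the stop. Its far end carries the gate: a blue fork, two 8 mm prongs at rack x = 90 mm, shut 7 mm above the ramp, stopping the slugs, which pass under from about 0.2 rad
- brass_paddle (a point): middle of the top face of the red paddle (34 x 32 x 8 mm, level at rest) on the robot-side end of the brass rack's lever; at rest 138 mm above the bench, 110 mm from the pivot towards the rack's -x. At the stop it is about 39 mm lower, 4 mm nearer the pivot and slopes 0.36 rad. Free above; only the base plate lies below
- steel_rack: the other rack, of the same shape and frame, that holds the dark steel slugs; leave it shut
- steel_lever (a joint): tilt of the steel rack's lever, rad, same meaning; must stay shut
- steel_paddle (a point): middle of the top face of the steel rack's red paddle
- brass_slug0_center (a point): centre of the brass slug next to the gate: a solid cylinder of diameter 26 mm, length 50 mm, lying across the channel, so that it rolls downhill; starts 73 mm along the rack's x. At the foot of the ramp the two slugs come to rest at about x = 171 and 197 mm
- brass_slug1_center (a point): centre of the second brass slug, same size, uphill of the first; starts 47 mm along the rack's x
- steel_slug0_center (a point): centre of the steel slug next to the steel rack's gate, same size, dark grey
- steel_slug1_center (a point): centre of the second steel slug, uphill of the first
- oiler: loose white oil bottle with red cap, 48 mm across, 115 mm tall, standing; origin under its centre
- collet: loose steel collet, 48 mm across at the top, 58 mm tall, standing; origin under its centre
- nut: loose brass shouldered nut, 34 mm across, 20 mm tall, standing on the bench near the racks' paddles; origin under its centre
Not all that is in view belongs to the job. Leave any blue, green or purple look-alike of the part that bears steel_slug0_center alone.

How it is judged:
On the way, in this order (a step that is already met when the one before it is completed fails the run):
1. the brass rack's paddle is pressed and its gate lifted (value of joint brass_lever above 0.13 rad), for 0.05 s.
2. both brass slugs have rolled past the gate (x of each of brass_slug0_center, brass_slug1_center in the frame of brass_rack above 0.14 m), for 0.1 s.
At the end, for the whole second after the job is handed in: Both brass slugs lie at the foot of their ramp (160 to 210 mm along the rack's x, centres below 60 mm), both levers are back up (under 0.04 rad), the steel slugs are still behind their gate (x under 90 mm), and oiler, collet and nut are within 15 mm of where they stood (x of brass_slug0_center in the frame of brass_rack between 0.16 and 0.21 m and x of brass_slug1_center in the frame of brass_rack between 0.16 and 0.21 m and horizontal distance between each of brass_slug0_center, brass_slug1_center and brass_rack below 0.215 m and height (world z) of each of brass_slug0_center, brass_slug1_center below 0.06 m and value of joint each of brass_lever, steel_lever below 0.04 rad and x of each of steel_slug0_center, steel_slug1_center in the frame of steel_rack below 0.09 m and distance of each of oiler, collet, nut from where it was at the start of the episode below 0.015 m); the robot touches nothing.
It fails at once if the steel rack's lever is tilted by more than 0.1 rad (value of joint steel_lever above 0.1 rad).
It fails at once if the brass rack's gate is raised by the gate end instead of pressing the paddle (gripper not on the paddle's side of the pivot while the lever is tilted) (value of joint brass_lever above 0.1 rad and x of the grasp point in the frame of brass_rack above -0.02 m).
It fails at once if the robot touches a slug (contact force between any of the fingers, the arm and brass_slug0 above 0.3 N or contact force between any of the fingers, the arm and brass_slug1 above 0.3 N or contact force between any of the fingers, the arm and steel_slug0 above 0.3 N or contact force between any of the fingers, the arm and steel_slug1 above 0.3 N).
It fails at once if a slug is lifted out of its channel (centre over 110 mm above the bench) (height (world z) of any of brass_slug0_center, brass_slug1_center, steel_slug0_center, steel_slug1_center above 0.11 m).
It fails at once if a loose bystander is shifted by more than 15 mm (distance of any of oiler, collet, nut from where it was at the start of the episode above 0.015 m).
It also fails if it takes over 32 s, if anything falls off the work surface, if the arm or the gripper's body presses on something with over 40 N, if the wrist force passes 120 N, or if a joint passes its speed limit or range.

## Working session

There is one attempt and no reset: what is moved stays moved. The work goes in short steps, Python scripts to look and compute and a tool call to move; the robot and the scene stay as the last step left them, time stands still between calls to the robot, and variables do not carry over. Pictures are saved under pics/ and viewed, at most 10 in all, crops included, and the job is handed in when it is done.

Besides the shell and the picture viewer there is one more tool, called after ">>>" as name([rows], argument=value, ...), one row to a line, values as JSON. arm_command: Moves the arm, as the interface text tells. Its arguments: {"type":"object","properties":{"increments":{"type":"array"},"squeeze":{"type":"number"}},"required":["increments"]}

```bash
mkdir -p pics
python3 - <<'E'
from plant import *
import cv2, numpy as np
s=read_state(); print(s['time_s'],s['ee_pos'],s['ee_rot'],s['width'])
for c in ["scene","top"]:
    cv2.imwrite(f"pics/{c}0.png",capture(c))
    for q in ["brass_paddle","steel_paddle","brass_rack","steel_rack","brass_slug0_center","brass_slug1_center","steel_slug0_center","nut","oiler","collet"]:
        print(c,q,[(np.round(d['point'],3).tolist(),round(d['score'],2)) for d in tip_of(c,q)][:4])
    p=camera_params(c);print(np.round(-p['R'].T@p['t'],2))
print(read_state()['time_s'])
E
```

```text
0.0 [ 0.30589154 -0.60103197  0.23031973] [-3.05320288e+00 -7.32339256e-01  8.46304639e-04] 1.0047231057481973
scene brass_paddle [([0.448, 0.21, 0.138], 0.94), ([0.661, -0.125, 0.056], 0.39)]
scene steel_paddle [([0.476, -0.124, 0.136], 0.93)]
scene brass_rack [([0.556, 0.201, 0.002], 0.97)]
scene steel_rack [([0.59, -0.119, -0.001], 0.77)]
scene brass_slug0_center [([0.627, 0.195, 0.053], 0.45)]
scene brass_slug1_center [([0.604, 0.195, 0.06], 0.54)]
scene steel_slug0_center [([0.71, -0.236, 0.01], 0.83), ([0.661, -0.124, 0.056], 0.71), ([0.651, 0.003, 0.015], 0.61), ([0.563, 0.01, 0.013], 0.58)]
scene nut [([0.384, -0.011, -0.001], 0.55)]
scene oiler [([0.524, -0.456, -0.001], 0.69)]
scene collet [([0.526, -0.458, -0.004], 0.61), ([0.576, 0.446, 0.001], 0.52)]
[ 1.21 -0.69  0.93]
top brass_paddle [([0.447, 0.212, 0.137], 0.62)]
top steel_paddle [([0.479, -0.122, 0.135], 0.66)]
top brass_rack []
top steel_rack [([0.589, -0.12, 0.002], 0.6)]
top brass_slug0_center []
top brass_slug1_center [([0.607, 0.201, 0.06], 0.52)]
top steel_slug0_center [([0.712, -0.232, 0.013], 0.73), ([0.648, -0.003, 0.016], 0.73), ([0.562, 0.007, 0.012], 0.45), ([0.666, -0.125, 0.055], 0.4)]
top nut [([0.378, -0.006, -0.003], 0.62)]
top oiler [([0.532, -0.454, 0.003], 0.63)]
top collet [([0.577, 0.438, 0.002], 0.54)]
[0.33 0.02 1.25]
1.1
```

View pics/scene0.png

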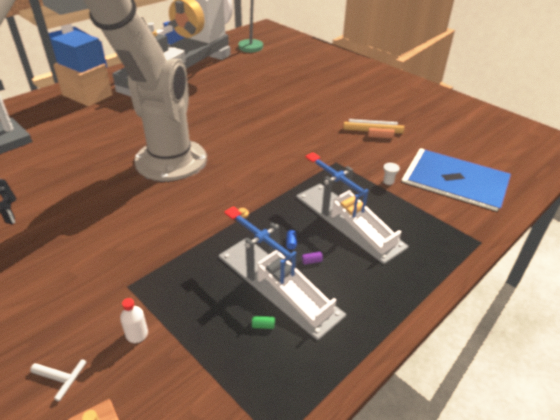

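View pics/top0.png

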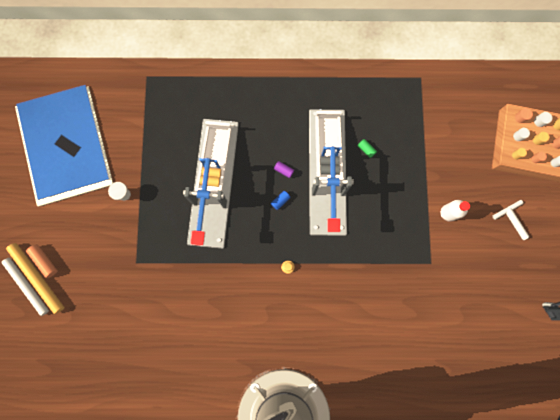

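Scene picture: there are two racks, with paddles at scene pixels (313,157) and (235,213), and top pixels (198,238) and (334,225). The left rack, at y≈+0.20, holds yellow slugs at top (210,176). The right rack looks dark, so the left one should be the brass rack. The blue, green and purple cylinders at top (281,200), (368,148) and (285,170) are look-alikes. I'll check this in an enlarged crop.

Run:
```python
import cv2
i=cv2.imread("pics/top0.png")[100:255,170:370]
cv2.imwrite("pics/crop.png",cv2.resize(i,None,fx=3.8,fy=3.8,interpolation=cv2.INTER_CUBIC))
```

```text
(no output)
```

View pics/crop.png

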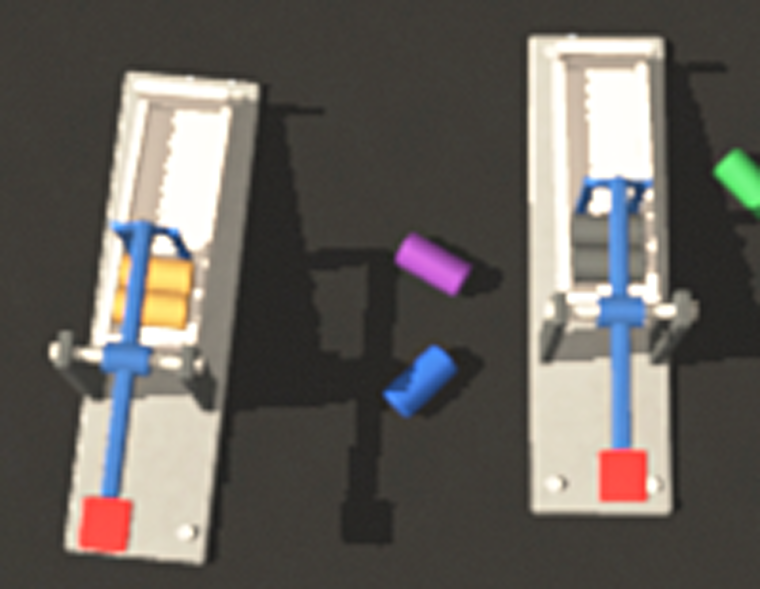

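The crop confirms it: two yellow slugs sit behind the left gate at crop (150,290), and two dark ones behind the right gate at (607,245). The paddle to press is the left one, at crop (106,523). I'll move over there with the fingers shut, staying high.

>>> arm_command([
  [0.011,0.037,0,0,0,-2.5,0],
  [0.022,0.074,0,0,0,-5,0],
  [0.033,0.111,0,0,0,-7.5,0],
  [0.044,0.148,0,0,0,-10,0],
  [0.055,0.185,0,0,0,-12.5,0],
  [0.066,0.222,0,0,0,-15,0],
  [0.077,0.259,0,0,0,-17.5,0],
  [0.088,0.296,0,0,0,-20,0],
  [0.099,0.333,0,0,0,-22.5,0],
  [0.11,0.37,0,0,0,-25,0],
  [0.121,0.407,0,0,0,-27.5,0],
  [0.13,0.444,0,0,0,-30,0],
])

```text
time_s: 2.1
ee_pos: [0.4367, -0.1558, 0.2317]
ee_rot: [3.14, -0.086, 0.002]
wrist_force: [0.2, -0.3, 0.0]
width: 0.003
finger_force: 0.0
```

>>> arm_command([
  [0.001,0.037,0,0,0,0,0],
  [0.002,0.074,0,0,0,0,0],
  [0.003,0.111,0,0,0,0,0],
  [0.004,0.148,0,0,0,0,0],
  [0.005,0.185,0,0,0,0,0],
  [0.006,0.222,0,0,0,0,0],
  [0.007,0.259,0,0,0,0,0],
  [0.008,0.296,0,0,0,0,0],
  [0.009,0.333,0,0,0,-1,0],
  [0.011,0.363,-0.02,0,0,-2,0],
  [0.011,0.363,-0.045,0,0,-2,0],
  [0.011,0.363,-0.061,0,0,-2,0],
])

```text
time_s: 3.1
ee_pos: [0.4464, 0.2077, 0.169]
ee_rot: [-3.138, 0.131, 0.001]
wrist_force: [0.4, -1.2, -0.3]
width: -0.001
finger_force: 0.0
```

Run:
```python
from plant import *
import cv2, numpy as np
s=read_state(); print(s['time_s'],s['ee_pos'],s['ee_rot'],s['wrist_force'])
a=capture("scene");b=capture("wrist")
for c in ["scene","wrist"]: print([(np.round(d['point'],3).tolist(),round(d['score'],2)) for d in tip_of(c,"brass_paddle")])
cv2.imwrite("pics/pre.png",np.hstack([cv2.resize(a[110:270,250:430],(400,356)),cv2.resize(b,(400,356))]))
```

```text
3.1 [0.44643907 0.20769956 0.16898727] [-3.13807578e+00  1.31408708e-01  8.42421160e-04] [ 0.38848424 -1.16175843 -0.26401593]
[([0.449, 0.211, 0.138], 0.69)]
[([0.451, 0.211, 0.137], 0.89)]
```

View pics/pre.png

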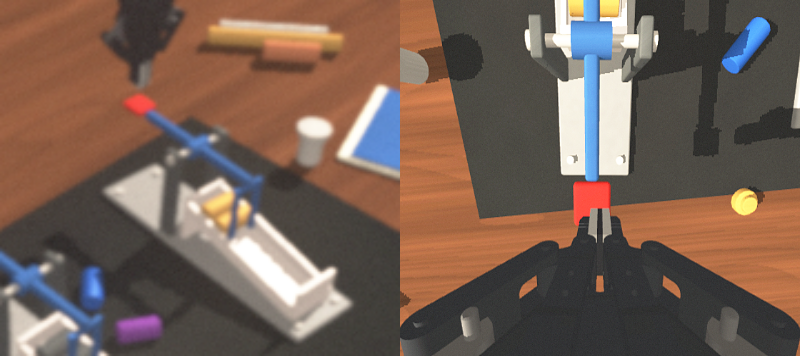

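The wrist view shows the shut fingertips over the red paddle, at about (592,200) in the montage. They are 3 mm short of its centre, so I'll correct that and press.

>>> arm_command([
  [0.002,0.003,-0.015,0,0,0,0],
  [0.002,0.003,-0.025,0,0,0,0],
  [0.002,0.003,-0.033,0,0,0,0],
  [0.003,0.003,-0.041,0,0,0,0],
  [0.004,0.003,-0.049,0,0,0,0],
  [0.005,0.003,-0.056,0,0,0,0],
  [0.005,0.003,-0.062,0,0,0,0],
  [0.005,0.003,-0.062,0,0,0,0],
  [0.005,0.003,-0.062,0,0,0,0],
  [0.005,0.003,-0.062,0,0,0,0],
  [0.005,0.003,-0.062,0,0,0,0],
  [0.005,0.003,-0.062,0,0,0,0],
])

```text
time_s: 4.3
ee_pos: [0.4524, 0.2082, 0.1086]
ee_rot: [3.138, -0.138, 0.0]
wrist_force: [-3.0, -1.3, 5.5]
width: 0.001
finger_force: 2.8
```

>>> arm_command([
  [0,0,0,0,0,0,0],
  [0,0,0,0,0,0,0],
  [0,0,0,0,0,0,0],
  [0,0,0,0,0,0,0],
  [0,0,0,0,0,0,0],
  [0,0,0,0,0,0,0],
])

```text
time_s: 4.8
ee_pos: [0.4524, 0.2081, 0.1086]
ee_rot: [3.138, -0.138, 0.0]
wrist_force: [-2.5, -1.3, 4.9]
width: -0.003
finger_force: 2.8
```

```bash
cat > look.py <<'E'
from plant import *
import cv2, numpy as np, sys
s=read_state(); print(s['time_s'],s['ee_pos'],s['wrist_force'])
a=capture("scene");b=capture("top")
for c in ["scene","top"]:
  for q in ["brass_slug0_center","brass_slug1_center"]: print(c,q,[(np.round(d['point'],3).tolist(),round(d['score'],2)) for d in tip_of(c,q)])
cv2.imwrite(sys.argv[1],np.hstack([cv2.resize(a[110:270,250:430],(400,356)),cv2.resize(b[100:260,160:340],(400,356))]))
E
python3 look.py pics/press.png
```

```text
4.8 [0.45236594 0.20813844 0.10862678] [-2.52352855 -1.34106392  4.89596048]
scene brass_slug0_center [([0.752, 0.183, 0.033], 0.47)]
scene brass_slug1_center [([0.726, 0.185, 0.034], 0.73), ([0.478, -0.123, 0.139], 0.68)]
top brass_slug0_center [([0.75, 0.18, 0.034], 0.74), ([0.553, 0.2, 0.001], 0.61)]
top brass_slug1_center [([0.73, 0.19, 0.034], 0.48)]
```

View pics/press.png

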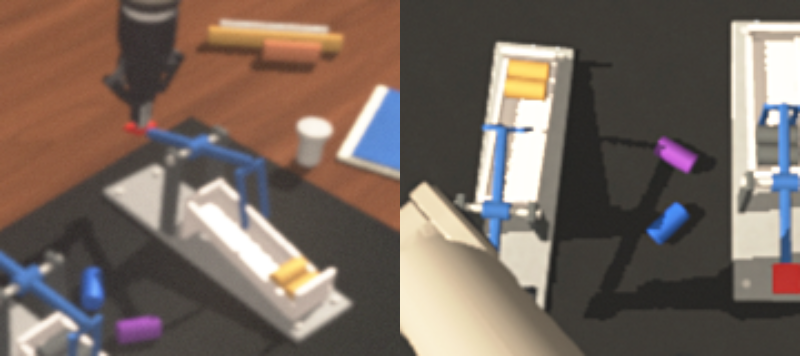

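Both brass slugs now lie at the foot of the ramp, at (293,272) in the left half and (527,78) in the right. Next I'll ease the lever up and lift clear.

>>> arm_command([
  [-0.001,0,0.007,0,0,0,0],
  [-0.002,0,0.014,0,0,0,0],
  [-0.003,0,0.021,0,0,0,0],
  [-0.003,0,0.028,0,0,0,0],
  [-0.003,0,0.036,0,0,0,0],
  [-0.003,0,0.055,0,0,0,0],
  [-0.003,0,0.08,0,0,0,0],
  [-0.003,0,0.11,0,0,0,0],
  [-0.003,0,0.13,0,0,0,0],
  [-0.003,0,0.13,0,0,0,0],
  [-0.003,0,0.13,0,0,0,0],
  [-0.003,0,0.13,0,0,0,0],
])

```text
time_s: 6.1
ee_pos: [0.4487, 0.2082, 0.2378]
ee_rot: [3.138, -0.138, -0.001]
wrist_force: [-0.5, -0.9, 0.4]
width: -0.004
finger_force: 0.0
```

```bash
python3 look.py pics/end.png; python3 -c "
from plant import *
for c in ['scene','wrist']:
  capture(c);print([(d['point'],d['score']) for d in tip_of(c,'brass_paddle')])"
```

```text
6.1 [0.44866797 0.20816523 0.23777233] [-0.52862669 -0.87054917  0.42068725]
scene brass_slug0_center [([0.744, 0.182, 0.027], 0.52)]
scene brass_slug1_center [([0.727, 0.186, 0.036], 0.68)]
top brass_slug0_center [([0.753, 0.181, 0.035], 0.51)]
top brass_slug1_center [([0.727, 0.19, 0.036], 0.45)]
[([0.4467, 0.2119, 0.1381], 0.83)]
[([0.451, 0.2118, 0.1381], 0.59)]
```

View pics/end.png

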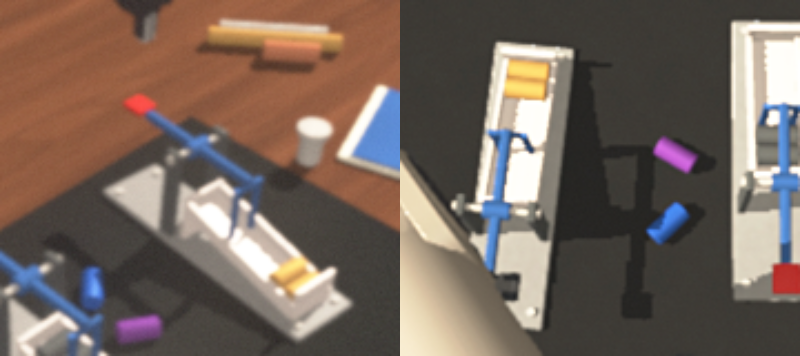

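The paddle is back level at z = 0.138 (left half, (140,103)). The gate is shut, both slugs are at the foot of the ramp, and the arm is clear of everything.

```bash
python3 -c "
from plant import *
print(sign_off())"
```

```text
the job is handed in; nothing more can be done
None
```

I pressed the brass paddle, both brass slugs rolled to the foot of the ramp, the lever is back up with its gate shut, the steel rack and loose things were left alone, and the job is handed in; no verdict came back.

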